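# Shut a beaded lacquer box in its turning case and turn the case over

## Task

Lay the little round box with the beaded top, beads up, in the round pocket of the open wooden turning case and let go of it, then swing the case's lid fully shut over it. Turn the whole shut case upside down, with the box inside, and leave it lying flat on its pale lid on the bench, still shut; never let the case topple or fall over on the way, and leave the plain round box, the jar and the spatula where they are.

Things in the scene. Friction and masses are not known exactly. Their poses are not given: they have to be found in the camera images.
- case: Base half of the loose wooden clamshell turning case, right way up at the start: dark wood block 100 long (x) by 62 wide (y) by 22 mm high (z), 0.20 kg; the lid is hinged to it. Origin: centre of its underside; z up out of its open side, +x to the hinge end (pointing away from the robot, within 30 degrees). In it a round pocket 52 mm across, 12 mm deep, with a 36 mm window in its floor.
- case_mid (a point): Middle of the shut case, 22 mm above the base's underside, axes as the case; near its balance point. Shut, the case is a plain block 100 x 62 x 44 mm, flush all round, the seam halfway up, 22 mm from either face, about 0.32 kg plus the box. It can be gripped across its 62 mm width, best across the seam so that base and lid are held together, and stands steadily on either 62 x 44 mm end.
- pocket (a point): Centre of the pocket floor, 10 mm above the base's underside; where the beaded box's origin comes to lie. Axes as the case.
- lid_hinge (a point): Middle of the hinge line, at the case's +x end on the seam: (50, 0, 22) mm in the case frame; the hinge runs along the case's y.
- lid (a joint): Lid angle, rad: 0 = fully shut, grows as the free end swings up and over the hinge to at most 2.2; starts 1.85 to 2.15, leaning back past upright. The hinge is stiff (0.12 N m friction): the lid stays where left and about 2 N at its free end swings it. No catch: the hinge alone may not hold the loaded lid shut upside down in the air.
- lid_edge (a point): Middle of the lid's free edge on its outer face: 100 mm from the hinge along the lid and 22 mm out; with the lid shut at (-50, 0, 44) mm in the case frame. The pale wood lid is 100 mm long, 62 mm wide, 22 mm thick, 0.12 kg, with a round recess 53 mm across and 18 mm deep in its inner face.
- beaded_box: Round brown lacquered box with a top of small olive-gold beads, 46 mm diameter, 28 mm high including the beads, 60 g, one solid piece (its lid does not come off). Origin at the centre of its underside, z up. Stands on the bench, on the robot's left or right. Seated in the pocket its top 16 mm stand above the base's rim.
- plain_box: The same round brown box, 46 mm diameter and 28 mm high, with a smooth plain top: not wanted, leave it alone. Origin at the centre of its underside.
- jar: Closed amber glass jar with a white cap, 54 mm diameter, 62 mm high, origin at the centre of its underside: leave it alone.
- spatula: Wooden-handled spatula about 200 mm long lying flat on the bench along its own x, origin under its middle: leave it alone.

How it is judged:
By the outcome, as a careful person would: the job done as asked, in the order asked, and still so for the second after the job is handed in, with the robot touching nothing.
It also fails if it takes over 72 s, if anything falls off the work surface, if the arm or the gripper's body presses on something with over 40 N, if the wrist force passes 120 N, or if a joint passes its speed limit or range.

## Robot

A 6-joint arm with a two-finger parallel gripper is mounted at the origin on the work surface. World frame = base frame: x ahead of the robot, y to its left, z up, the work surface at z = 0. Lengths are in m, angles in rad, forces in N, time in s.
With the tool pointing down it reaches from about 0.4 to 0.825 m from the base axis. Payload 7 kg.
Tool frame: the origin (TCP) lies midway between the tips of the shut fingers; the grasp point (between the pads) lies 19 mm behind it; z points along the fingers, y is the line along which they close (so a half turn about z gives the same grasp; the last joint's range is limited). The gripper opens to 88 mm and grips with 3 to 60 N. Pads are 19 mm wide; open, the fingers measure 130 mm over their backs; the gripper's body (78 mm by 193 mm) begins 47 mm behind the grasp point.
Start: joints at [1.477, 0.359, 0.012, 0, -1.224, -0.288], TCP at [0.252, 0.626, 0.227] pointing down, gripper open.
Joint ranges: [-3.07, 3.07], [-1.43, 2.12], [-1.02, 1.25], [-3.03, 1.67], [-3.05, -0], [-3.03, 3.03]. Speed limits (rad/s): [2.39, 2.39, 3.01, 3.14, 3.14, 3.14].

## Interface

Orientations are given as [roll, pitch, yaw] about the fixed x, y, z axes, in that order (R = Rz(yaw) Ry(pitch) Rx(roll)).
In Python, from station import arm gives the robot as it stands.
- The arm moves only by the tool servo_tool, never from a script. Its argument "deltas" is a list of rows, each a list of 7 numbers: the closure, from -1 (fully open) to 1 (shut), then the shift along the tool's x, y, z in mm, then the turn, a rotation vector about the tool's x, y, z in degrees. In form: [[gripper, x, y, z, ax, ay, az], ...]. A call has 1 to 20 rows; each row shifts and turns the commanded pose from where the row before left it, along the tool's axes as they then stand; what a row does not reach is not made up. A row lasts 1/12 s, in which the tool goes at most 41.7 mm and 7.16 degrees, less where a joint would pass 70% of its speed; a pose out of reach is approached as far as the arm can. A call is refused whole if a number of a shift passes 41.7 or a number of a turn 7.16, either way. A call with a gripper value outside its range is refused whole. The fingers move at their own pace and stop on an object; "squeeze" is the grip in N (left out, the last holds). Time passes only in rows, so rows that do not move let the fingers close. It gives the time, the measured TCP pose, the force, the opening and the grip force at its end, in the units of the state.
- arm.get_state(): the state, without advancing time (a new reading comes with each control period).
- arm.grab_frame(name): name is "side" or "top" or "wrist"; returns a dict with "color" (400x640x3 uint8, red, green, blue), "K" (3x3 intrinsics, pixels), "position" and "orientation" of the camera in the world. Camera axes: x right, y down, z forward; pixel columns grow to the right and rows downward; lengths in m; the calibration is good to about 2 mm. A picture is of the moment at which its call begins. There is no depth.
- arm.job_done(): hands the job in; it is judged then, once.
Trained networks look in a picture, given as the dict that the camera call returned (one of the last four; its "shot" number tells which), for a name from the list of things; names that differ only in an ending like _2 or _b are one class to them, and where a whole thing is asked for, a point or a joint stands for the part that bears it (a point fixed in the world has none). Each returns a list of dicts, best first, with "conf" (0 to 1); they miss things now and then, are a little off and sometimes report something else, mostly with a low value. They report only what shows in the picture. A call takes as long as a camera call.
- arm.recognise(query, picture): "at" ([x, y, z] in m, in the coordinates of the camera as it stood for that picture, good to about 4 mm: the middle of the surface that is visible of it).
The state is a dict: "t": time; "q": joint angles; "qd": joint speeds; "joint_efforts": joint torques, N m; "eef_pos": TCP position; "ee_rot": TCP orientation; "force": force on the tool from outside, world axes, zero at the start; "moment": the same for the moment, N m; "width": finger opening in m; "gripper_force": force on a finger pad.
Only numpy, scipy, OpenCV 4.12 (cv2) and the standard library are available. Lean on these libraries where they do the work, as an engineer would, in place of code of your own. Each camera call takes 0.05 s, during which the arm holds its last target. There are 200 camera calls.

## Working session

There is one attempt and no reset: what is moved stays moved. The work goes in short steps, Python scripts to look and compute and a tool call to move; the robot and the scene stay as the last step left them, time stands still between calls to the robot, and variables do not carry over. Pictures are saved under pics/ and viewed, at most 10 in all, crops included, and the job is handed in when it is done.

Besides the shell and the picture viewer there is one more tool, called as a command line: name --pt "numbers of a row" for each row, then --argument value for the rest. servo_tool: Moves the arm, as the interface text tells. Its arguments: {"type":"object","properties":{"deltas":{"type":"array","items":{"type":"array","items":{"type":"number"}}},"squeeze":{"type":"number"}},"required":["deltas"]}

```bash
ls; mkdir -p pics; cat > h.py <<'E'
import numpy as np,cv2
from scipy.spatial.transform import Rotation as R
from station import arm
def rot(o):
    o=np.array(o,float)
    if o.shape==(3,3): return o
    return R.from_euler('xyz',o).as_matrix() if o.size==3 else R.from_quat(o).as_matrix()
def w(f,at): return rot(f['orientation'])@np.array(at)+np.array(f['position'])
def proj(f,p):
    c=rot(f['orientation']).T@(np.array(p)-np.array(f['position'])); u=np.array(f['K'])@c; return u[:2]/u[2]
def ray(f,u,v,z):
    d=rot(f['orientation'])@np.linalg.inv(np.array(f['K']))@np.array([u,v,1.]); p=np.array(f['position']); return p+d*(z-p[2])/d[2]
def save(f,n,crop=None):
    im=f['color'][:,:,::-1]
    if crop: a,b,c,d=crop; im=cv2.resize(im[b:d,a:c],None,fx=2,fy=2)
    cv2.imwrite('pics/'+n+'.png',im)
np.set_printoptions(precision=4,suppress=True)
E
python3 - <<'E'
from h import *
s=arm.get_state();print(s['eef_pos'],s['ee_rot'],s['width'],s['t'])
for n in ['top','side']:
    f=arm.grab_frame(n);save(f,n+'0');print(n,f['position'],f['orientation'])
    for q in ['case','lid','lid_edge','lid_hinge','pocket','beaded_box','plain_box','jar','spatula']:
        for r in arm.recognise(q,f)[:2]: print(q,round(r['conf'],2),w(f,r['at']),proj(f,w(f,r['at'])))
E
```

```text
pics
[0.2514 0.6259 0.2256] [ 3.1399 -0.0002 -0.3819] 0.0874735242476735 0.0
top [0.3962 0.0022 1.0884] [-2.9596 -0.0001 -1.5611]
case 0.83 [0.5853 0.0239 0.0211] [317.2193 197.4072]
lid 0.59 [0.6211 0.0304 0.0863] [313.7132 174.5344]
lid_edge 0.79 [0.6196 0.0323 0.0821] [312.835  175.7303]
lid_hinge 0.63 [0.589  0.0263 0.0237] [316.1351 195.5093]
pocket 0.89 [0.589  0.0214 0.019 ] [318.4451 195.9195]
plain_box 0.94 [ 0.4674 -0.2627  0.0295] [453.056  253.3705]
jar 0.58 [0.6353 0.2139 0.0666] [226.1126 169.1527]
spatula 0.65 [ 0.6472 -0.3333  0.0038] [479.149  172.7868]
side [ 0.1435 -0.7444  0.6528] [-2.1845  0.0042 -0.5188]
case 0.66 [0.5992 0.014  0.027 ] [324.4892 203.2841]
lid 0.89 [0.6226 0.0238 0.061 ] [331.4544 185.5427]
lid_edge 0.77 [0.6218 0.0244 0.0616] [331.0071 185.3143]
lid_edge 0.49 [0.632  0.2018 0.0385] [297.6184 158.4929]
lid_hinge 0.76 [0.5969 0.0149 0.026 ] [323.4091 203.7777]
pocket 0.71 [0.5954 0.0138 0.0235] [323.05   205.1244]
beaded_box 0.82 [0.4898 0.2541 0.0226] [237.5679 169.2879]
plain_box 0.94 [ 0.4598 -0.2703  0.0289] [339.3925 310.0823]
jar 0.84 [0.6319 0.2055 0.0389] [296.896  157.7419]
```

View pics/top0.png

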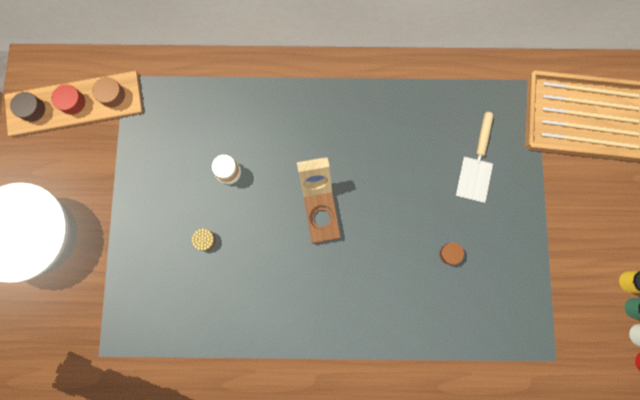

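View pics/side0.png

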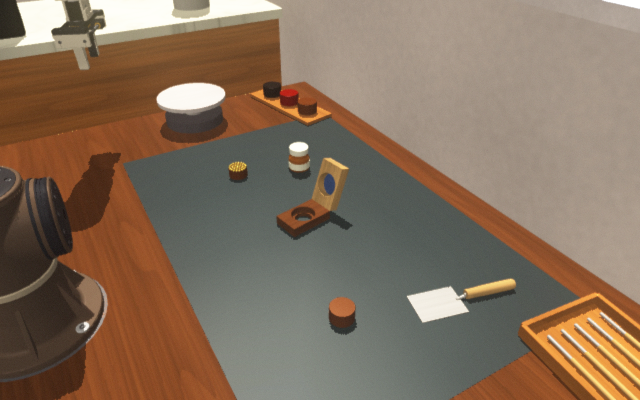

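```bash
cat >> h.py <<'E'
def pose():
    s=arm.get_state(); return np.array(s['eef_pos']),rot(s['ee_rot'])
def to(p,Rt):
    "shift (tool axes, mm) and turn (deg, tool axes) from present pose to p,Rt"
    p0,R0=pose(); return R0.T@(np.array(p)-p0)*1e3, np.degrees(R.from_matrix(R0.T@Rt).as_rotvec())
def tool(yaw,tilt=0):
    "tool down, x along yaw; tilt deg: + = points forward along yaw"
    return R.from_euler('xyz',[np.pi,0,yaw]).as_matrix()@R.from_euler('y',tilt,degrees=True).as_matrix()
E
python3 - <<'E'
from h import *
f=arm.grab_frame('top')
print('box',ray(f,203,239.5,.028)); print('pocket rim',ray(f,322,217,.022))
for r in arm.recognise('beaded_box',f): print(r['conf'],w(f,r['at']))
print(tool(.1,30)[:,2])
save(f,'c1',(260,140,400,260))
print(to([.4725,.262,.12],tool(.1)))
E
```

```text
box [0.4915 0.2637 0.028 ]
pocket rim [0.5427 0.0131 0.022 ]
0.87 [0.4894 0.2637 0.0319]
0.39 [0.588  0.0207 0.0213]
[ 0.4975  0.0499 -0.866 ]
(array([340.8742, 255.7562, 106.5544]), array([  0.003 ,   0.0026, -27.6057]))
```

View pics/c1.png

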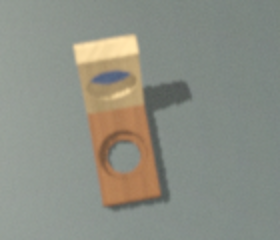

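servo_tool --pt "-1 0 0 0 0 0 -6.44" --pt "-1 0 0 0 0 0 -6.44" --pt "-1 0 0 0 0 0 -6.44" --pt "-1 0 0 0 0 0 -6.44" --pt "-1 0 0 0 0 0 -6.44" --pt "-1 12 28.5 7 0 0 0" --pt "-1 12 28.5 7 0 0 0" --pt "-1 12 28.5 7 0 0 0" --pt "-1 12 28.5 7 0 0 0" --pt "-1 12 28.5 7 0 0 0" --pt "-1 12 28.5 7 0 0 0" --pt "-1 12 28.5 7 0 0 0" --pt "-1 12 28.5 7 0 0 0" --pt "-1 12 28.5 7 0 0 0" --pt "-1 12 28.5 7 0 0 0" --pt "-1 12 28.5 7 0 0 0" --pt "-1 12 28.5 7 0 0 0" --pt "-1 12 28.5 7 0 0 0" --pt "-1 12 28.5 7 0 0 0" --pt "-1 0 0 0 0 0 0"

```text
t: 2.77
eef_pos: [0.4892, 0.2598, 0.1272]
ee_rot: [3.14, 0.002, 0.177]
force: [-0.7, 0.3, -0.3]
width: 0.0877
gripper_force: 0.0
```

```bash
python3 - <<'E'
from h import *
f=arm.grab_frame('wrist');save(f,'w1')
for r in arm.recognise('beaded_box',f): print(r['conf'],w(f,r['at']),proj(f,w(f,r['at'])))
print(proj(f,[.4905,.2637,.028]),pose()[0],arm.get_state()['q'],f['position'])
E
```

```text
0.79 [0.4995 0.267  0.0281] [311.5695 184.8035]
[313.6613 195.5793] [0.4888 0.2628 0.1283] [ 0.8462  0.2487 -0.3877  0.     -0.9349  0.9023] [0.5702 0.2739 0.2857]
```

View pics/w1.png

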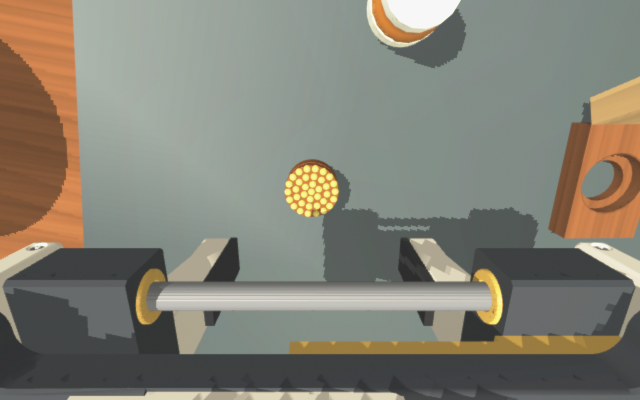

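```bash
python3 - <<'E'
from h import *
f=arm.grab_frame('wrist')
b=ray(f,312,191,.027);print(b)
t=[b[0],b[1],.013];print(to(t,tool(.177)))
print('rim',ray(f,605,185,.022))
E
```

```text
[0.4933 0.2689 0.027 ]
(array([  5.4437,  -4.1853, 115.7016]), array([-0.005 , -0.0154,  0.1215]))
rim [0.5416 0.0231 0.022 ]
```

servo_tool --pt "-1 1 -1 20 0 0 0" --pt "-1 1 -1 20 0 0 0" --pt "-1 1 -1 20 0 0 0" --pt "-1 1 0 20 0 0 0" --pt "-1 0 0 20 0 0 0" --pt "-1 0 0 15 0 0 0" --pt "-1 0 0 0 0 0 0" --pt "-1 0 0 0 0 0 0" --pt "1 0 0 0 0 0 0" --pt "1 0 0 0 0 0 0" --pt "1 0 0 0 0 0 0" --pt "1 0 0 0 0 0 0" --pt "1 0 0 0 0 0 0" --pt "1 0 0 0 0 0 0" --pt "1 0 0 0 0 0 0" --pt "1 0 0 0 0 0 0" --squeeze 15

```text
t: 4.25
eef_pos: [0.4917, 0.2675, 0.0138]
ee_rot: [3.142, -0.0, 0.18]
force: [-0.2, 0.0, 2.1]
width: 0.0455
gripper_force: 15.0
```

servo_tool --pt "1 0 0 -25 0 0 0" --pt "1 0 0 -25 0 0 0" --pt "1 0 0 -25 0 0 0" --pt "1 0 0 -25 0 0 0" --pt "1 -4 27 -5 0 0 0" --pt "1 -4 27 -5 0 0 0" --pt "1 -4 27 0 0 0 0" --pt "1 -4 27 0 0 0 0" --pt "1 -4 27 0 0 0 0" --pt "1 -4 27 0 0 0 0" --pt "1 -4 27 0 0 0 0" --pt "1 -4 27 0 0 0 0" --pt "1 -4 27 0 0 0 0" --pt "1 0 0 0 0 0 0" --pt "1 0 0 0 0 0 0"

```text
t: 5.5
eef_pos: [0.4996, 0.0208, 0.1234]
ee_rot: [-3.142, 0.0, 0.178]
force: [-1.0, 0.0, -0.5]
width: 0.0457
gripper_force: 15.0
```

```bash
python3 - <<'E'
from h import *
f=arm.grab_frame('wrist');save(f,'w2')
np.save('f2.npy',f,allow_pickle=True)
for q in ['pocket','case','lid_edge','lid_hinge']:
  for r in arm.recognise(q,f)[:1]: print(q,r['conf'],w(f,r['at']),proj(f,w(f,r['at'])))
print(pose()[0],arm.get_state()['q'],arm.get_state()['width'])
E
```

```text
pocket 0.7 [0.5912 0.0198 0.0292] [341.2578  84.6383]
case 0.77 [0.5898 0.0162 0.0289] [345.5914  87.4727]
lid_edge 0.91 [0.6146 0.0276 0.0582] [339.4905  42.3995]
lid_hinge 0.77 [0.5932 0.0177 0.0289] [344.5055  82.3911]
[0.4999 0.0229 0.1235] [ 0.439   0.1683 -0.5084 -0.     -0.8941  1.3131] 0.045660518229771525
```

View pics/w2.png

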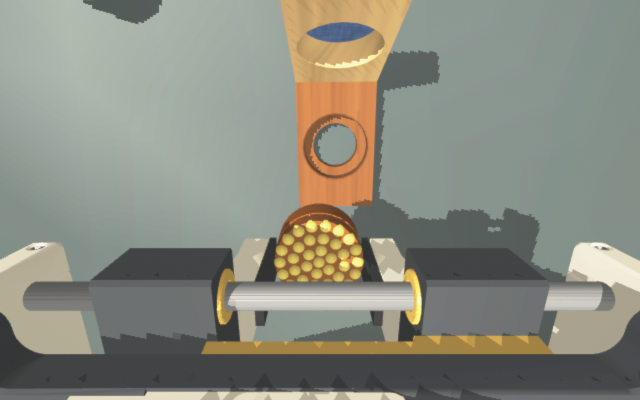

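```bash
python3 - <<'E'
from h import *
f=np.load('f2.npy',allow_pickle=True).item()
print(ray(f,320,253,.1375),pose()[0])
for u,v in [(336,145),(300,206),(372,206),(297,82),(376,81)]: print(ray(f,u,v,.022))
a,b=ray(f,336,206,.022),ray(f,336.5,81.5,.022);d=b-a;print(np.arctan2(d[1],d[0]),np.linalg.norm(d),(a+b)/2)
c=ray(f,336,145,.022);print(to([c[0],c[1],.07],tool(.178)))
E
```

```text
[0.5067 0.0209 0.1375] [0.4999 0.0229 0.1235]
[0.5456 0.0144 0.022 ]
[0.489  0.0347 0.022 ]
[ 0.4999 -0.026   0.022 ]
[0.5874 0.053  0.022 ]
[ 0.5988 -0.0062  0.022 ]
0.19087962262396085 0.10046524090803144 [0.5438 0.0139 0.022 ]
(array([43.4442, 16.5342, 53.5341]), array([-0.0019, -0.0014,  0.1891]))
```

servo_tool --pt "1 10.5 4.2 0 0 0 -0.3" --pt "1 10.5 4.2 0 0 0 -0.3" --pt "1 10.5 4.2 0 0 0 0" --pt "1 10.5 4.2 0 0 0 0" --pt "1 0 0 20 0 0 0" --pt "1 0 0 20 0 0 0" --pt "1 0 0 20 0 0 0" --pt "1 0 0 20 0 0 0" --pt "1 0 0 5 0 0 0" --pt "1 0 0 0 0 0 0" --pt "1 0 0 0 0 0 0"

```text
t: 6.67
eef_pos: [0.545, 0.0133, 0.0388]
ee_rot: [3.141, 0.0, 0.191]
force: [0.5, 0.4, -0.5]
width: 0.0452
gripper_force: 15.0
```

```bash
python3 - <<'E'
from h import *
f=arm.grab_frame('wrist');save(f,'w3',(200,60,440,340))
g=arm.grab_frame('top');
im=np.hstack([cv2.resize(f['color'][60:340,200:440],None,fx=1.5,fy=1.5),cv2.resize(g['color'][150:255,280:365],(340,420))])
cv2.imwrite('pics/w3.png',im[:,:,::-1])
s=arm.get_state();print(s['eef_pos'],s['force'])
E
```

```text
[0.5454 0.0136 0.0397] [ 0.2422 -0.2921 -0.6411]
```

View pics/w3.png

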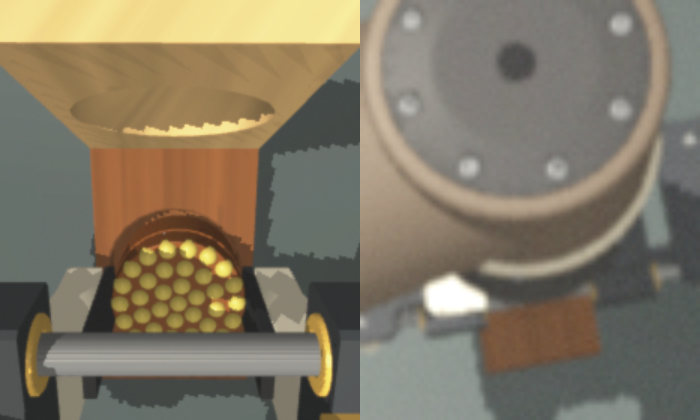

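servo_tool --pt "1 0 0 3 0 0 0" --pt "1 0 0 3 0 0 0" --pt "1 0 0 3 0 0 0" --pt "1 0 0 0 0 0 0" --pt "1 0 0 0 0 0 0"

```text
t: 7.18
eef_pos: [0.544, 0.0134, 0.0295]
ee_rot: [3.142, 0.0, 0.191]
force: [0.1, 0.3, -1.2]
width: 0.0455
gripper_force: 15.0
```

servo_tool --pt "1 0 0 2.5 0 0 0" --pt "1 0 0 2.5 0 0 0" --pt "1 0 0 0 0 0 0" --pt "1 0 0 0 0 0 0" --pt "0.4 0 0 0 0 0 0" --pt "0 0 0 0 0 0 0" --pt "-1 0 0 0 0 0 0" --pt "-1 0 0 0 0 0 0" --pt "-1 0 0 0 0 0 0" --pt "-1 0 0 0 0 0 0" --pt "-1 0 0 -15 0 0 0" --pt "-1 0 0 -25 0 0 0" --pt "-1 -5 0 -30 0 0 0" --pt "-1 -10 0 -30 0 0 0" --pt "-1 -20 0 -30 0 0 0" --pt "-1 -20 0 -30 0 0 0" --pt "-1 0 0 0 0 0 0" --pt "-1 0 0 0 0 0 0"

```text
t: 8.68
eef_pos: [0.4906, 0.0032, 0.1869]
ee_rot: [-3.141, -0.005, 0.191]
force: [-0.3, -0.4, -0.4]
width: 0.0878
gripper_force: 0.0
```

```bash
python3 - <<'E'
from h import *
f=arm.grab_frame('wrist');g=arm.grab_frame('top')
im=np.hstack([cv2.resize(f['color'][0:260,200:460],(430,430)),cv2.resize(g['color'][150:255,280:365],(340,430))])
cv2.imwrite('pics/w4.png',im[:,:,::-1])
np.save('f4.npy',f,allow_pickle=True)
s=arm.get_state();print(s['eef_pos'],s['force'],s['q'])
for F in (f,g):
  for q in ['lid','lid_edge','pocket','beaded_box']:
    for r in arm.recognise(q,F)[:1]: print(q,r['conf'],w(F,r['at']),proj(F,w(F,r['at'])))
E
```

```text
[0.4901 0.003  0.1844] [-0.0299 -0.0885 -0.3799] [ 0.4081  0.0861 -0.4473 -0.0004 -1.0372  1.3535]
lid 0.64 [0.6189 0.0248 0.0565] [322.3381  35.1636]
lid_edge 0.91 [0.6172 0.0295 0.06  ] [316.3111  35.4499]
pocket 0.62 [0.5988 0.0217 0.0381] [321.238   64.1971]
beaded_box 0.85 [0.5479 0.0139 0.041 ] [318.8647 123.6039]
```

View pics/w4.png

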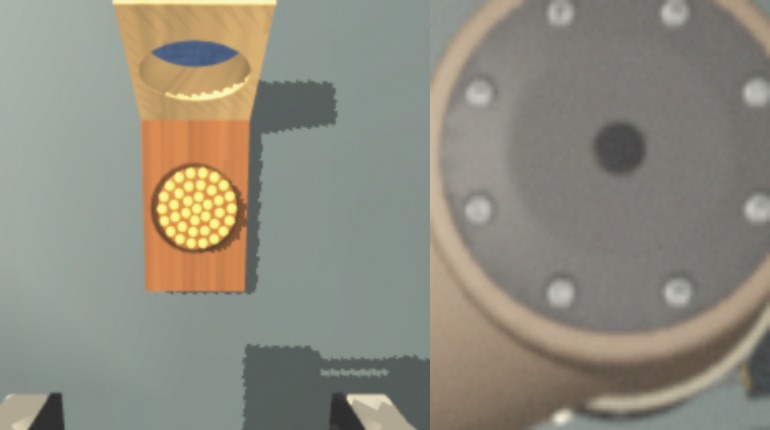

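```bash
cat >> h.py <<'E'
C=np.array([.5442,.0138,0]); YAW=.19
def case(x,y,z): c,s=np.cos(YAW),np.sin(YAW); return C+np.array([c*x-s*y,s*x+c*y,z])
def lidpt(th,along,out):  # mm->m handled by caller; out = toward outer face
    return case(.05-along*np.cos(th)+out*np.sin(th),0,.022+along*np.sin(th)+out*np.cos(th))
E
python3 - <<'E'
from h import *
f=np.load('f4.npy',allow_pickle=True).item()
print(proj(f,lidpt(0,0,0)),'obs',200+196/1.654,120/1.654)
for th in np.arange(1.8,2.2,.05): print(th,proj(f,lidpt(th,.1,0)))
th=2.0
for th in (1.9,2.0,2.1):
  print(th,lidpt(th,.085,.011))
E
```

```text
[318.3933  71.8045] obs 318.5006045949214 72.55139056831923
1.8 [318.0228  21.2514]
1.85 [318.0397  13.1376]
1.9000000000000001 [318.058    5.2341]
1.9500000000000002 [318.0775  -2.4101]
2.0 [318.098   -9.7488]
2.0500000000000003 [318.1196 -16.7394]
2.1000000000000005 [318.1419 -23.343 ]
2.1500000000000004 [318.165  -29.5256]
2.2 [318.1885 -35.2578]
1.9 [0.6305 0.0304 0.0989]
2.0 [0.6379 0.0318 0.0947]
2.1 [0.6448 0.0331 0.0898]
```

```bash
cat >> h.py <<'E'
def chain(pts,start=None):
    "successive (p,R): print shift/turn of each leg in tool axes of leg start"
    p0,R0=start or pose()
    for p,Rt in pts:
        p=np.array(p); print('shift',(R0.T@(p-p0)*1e3).round(1),'turn',np.degrees(R.from_matrix(R0.T@Rt).as_rotvec()).round(2)); p0,R0=p,Rt
def tcp(G,Rt,off=0): return np.array(G)+(.019-off)*Rt[:,2]
E
python3 - <<'E'
from h import *
th=1.92;T=tool(YAW,-40);G=lidpt(th,.08,.011)
p=pose()[0]
print(tcp(G,T),tcp(G,T,.08))
pre=tcp(G,T,.08)
chain([(p,T),(pre,T),(tcp(G,T),T)])
d=np.radians(4.25)
pts=[(tcp(lidpt(th-i*d,.08,.011),tool(YAW,-40+4.25*i)),tool(YAW,-40+4.25*i)) for i in range(4)]
chain(pts,(tcp(G,T),T))
E
```

```text
[0.6183 0.0281 0.0789] [0.6688 0.0378 0.1401]
shift [0. 0. 0.] turn [  0.03 -39.92   0.03]
shift [167.6  -0.5 -83.5] turn [0. 0. 0.]
shift [-0. -0. 80.] turn [0. 0. 0.]
shift [0. 0. 0.] turn [0. 0. 0.]
shift [-4.4  0.   1.4] turn [ 0.    4.25 -0.  ]
shift [-4.4 -0.   1.4] turn [-0.    4.25 -0.  ]
shift [-4.4  0.   1.4] turn [-0.    4.25 -0.  ]
```

servo_tool --pt "-1 0 0 0 0 -6.65 0" --pt "-1 0 0 0 0 -6.65 0" --pt "-1 0 0 0 0 -6.65 0" --pt "-1 0 0 0 0 -6.65 0" --pt "-1 0 0 0 0 -6.65 0" --pt "-1 0 0 0 0 -6.65 0" --pt "-1 21 0 -10.5 0 0 0" --pt "-1 21 0 -10.5 0 0 0" --pt "-1 21 0 -10.5 0 0 0" --pt "-1 21 0 -10.5 0 0 0" --pt "-1 21 0 -10.5 0 0 0" --pt "-1 21 0 -10.5 0 0 0" --pt "-1 21 0 -10.5 0 0 0" --pt "-1 21 0 -10.5 0 0 0" --pt "-1 0 0 0 0 0 0" --pt "-1 0 0 0 0 0 0"

```text
t: 10.52
eef_pos: [0.6697, 0.0376, 0.1385]
ee_rot: [3.141, 0.7, 0.19]
force: [0.0, 0.2, 0.3]
width: 0.0875
gripper_force: 0.0
```

```bash
python3 - <<'E'
from h import *
T=tool(YAW,-40);G=lidpt(1.92,.08,.011)
chain([(tcp(G,T),T)]);s=arm.get_state();print(s['eef_pos'],s['ee_rot'],s['q'],s['force'])
f=arm.grab_frame('side')
for r in arm.recognise('lid',f)[:1]: print(r['conf'],w(f,r['at']))
E
```

```text
shift [-1.6 -0.3 79.3] turn [0.02 0.09 0.02]
[0.6697 0.0376 0.1385] [3.1414 0.6997 0.1903] [ 0.303   0.8643  0.5405 -0.0776 -1.9426  1.4562] [0.0302 0.169  0.2882]
0.9 [0.6173 0.0229 0.0648]
```

servo_tool --pt "-1 0 0 16 0 0 0" --pt "-1 0 0 16 0 0 0" --pt "-1 0 0 16 0 0 0" --pt "-1 -1 0 16 0 0 0" --pt "-1 0 0 15 0 0 0" --pt "-1 0 0 0 0 0 0" --pt "1 0 0 0 0 0 0" --pt "1 0 0 0 0 0 0" --pt "1 0 0 0 0 0 0" --pt "1 0 0 0 0 0 0" --pt "1 0 0 0 0 0 0" --pt "1 0 0 0 0 0 0" --squeeze 12

```text
t: 11.62
eef_pos: [0.6197, 0.0282, 0.0815]
ee_rot: [-3.141, 0.695, 0.191]
force: [1.5, 1.7, 1.5]
width: 0.0622
gripper_force: 11.0
```

servo_tool --pt "1 0 0 0 0 0 0" --pt "1 -4.4 0 1.4 0 4.25 0" --pt "1 -4.4 0 1.4 0 4.25 0" --pt "1 -4.4 0 1.4 0 4.25 0" --pt "1 -4.4 0 1.4 0 4.25 0" --pt "1 -4.4 0 1.4 0 4.25 0" --pt "1 -4.4 0 1.4 0 4.25 0" --pt "1 -4.4 0 1.4 0 4.25 0" --pt "1 -4.4 0 1.4 0 4.25 0" --pt "1 0 0 0 0 0 0"

```text
t: 12.45
eef_pos: [0.581, 0.0204, 0.087]
ee_rot: [-3.141, 0.099, 0.19]
force: [-0.4, 0.1, -2.6]
width: 0.0644
gripper_force: 11.0
```

```bash
python3 - <<'E'
from h import *
th=1.92-np.radians(34);T=tool(YAW,-6);print(tcp(lidpt(th,.08,.011),T));s=arm.get_state();print(s['eef_pos'],s['force'],s['moment'],s['q'])
f=arm.grab_frame('side');save(f,'s5',(230,100,430,270))
E
```

```text
[0.5828 0.0212 0.0834]
[0.581  0.0204 0.087 ] [-0.3893  0.1345 -2.5664] [ 0.0084 -0.0664 -0.041 ] [ 0.3593  0.3885 -0.2852 -0.0207 -0.9943  1.414 ]
```

View pics/s5.png

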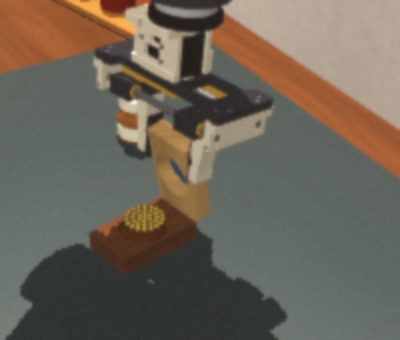

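servo_tool --pt "1 -4.4 0 2.4 0 4.25 0" --pt "1 -4.4 0 2.4 0 4.25 0" --pt "1 -4.4 0 1.4 0 4.25 0" --pt "1 -4.4 0 1.4 0 4.25 0" --pt "1 -4.4 0 1.4 0 4.25 0" --pt "1 -4.4 0 1.4 0 4.25 0" --pt "1 -4.4 0 1.4 0 4.25 0" --pt "1 -4.4 0 1.4 0 4.25 0" --pt "1 -4.4 0 1.4 0 4.25 0" --pt "1 -4.4 0 1.4 0 4.25 0" --pt "1 -4.4 0 1.4 0 4.25 0" --pt "1 -4.4 0 1.4 0 4.25 0" --pt "1 0 0 0 0 0 0"

```text
t: 13.58
eef_pos: [0.5545, -0.0198, 0.091]
ee_rot: [-3.07, -0.548, 0.179]
force: [0.3, -0.9, -4.6]
width: 0.0621
gripper_force: 11.9
```

```bash
python3 - <<'E'
from h import *
th=1.92-np.radians(85);T=tool(YAW,45);print(th,tcp(lidpt(th,.08,.011),T));s=arm.get_state();print(s['eef_pos'],s['ee_rot'],s['force'],s['moment'],s['q'])
E
```

```text
0.43647013580481975 [0.5399 0.013  0.0524]
[ 0.5545 -0.0198  0.091 ] [-3.07   -0.5482  0.1786] [ 0.2826 -0.9207 -4.6351] [-0.9872  2.5788 -0.0304] [ 0.317   0.1044 -0.902   0.072  -0.012   1.3808]
```

```bash
python3 - <<'E'
from h import *
f=arm.grab_frame('side');save(f,'s6',(230,100,430,270))
E
```

```text
(no output)
```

View pics/s6.png

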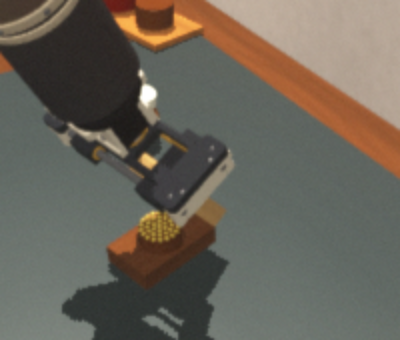

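```bash
python3 - <<'E'
from h import *
p,Rr=pose();tz=np.degrees(np.arctan2(np.hypot(Rr[0,2],Rr[1,2]),-Rr[2,2]));print(tz,Rr)
th=1.92-np.radians(40+tz);T=tool(YAW,tz);e=tcp(lidpt(th,.08,.011),T);print(th,e,p-e)
f=arm.grab_frame('side')
for q in ['case','beaded_box']:
  for r in arm.recognise(q,f)[:1]: print(q,r['conf'],w(f,r['at']))
f=arm.grab_frame('wrist')
for q in ['case','lid']:
  for r in arm.recognise(q,f)[:1]: print(q,r['conf'],w(f,r['at']))
E
```

```text
31.5660736926472 [[ 0.8401  0.2159  0.4977]
 [ 0.1544 -0.9746  0.1623]
 [ 0.5201 -0.0595 -0.852 ]]
0.6709363813384099 [0.5483 0.0146 0.0642] [ 0.0077 -0.0335  0.0278]
case 0.8 [ 0.535  -0.045   0.0238]
beaded_box 0.69 [ 0.5359 -0.0218  0.0441]
case 0.69 [ 0.5565 -0.0256  0.0989]
lid 0.76 [ 0.5688 -0.0194  0.1054]
```

servo_tool --pt "1 -2.1 0.2 3.4 0 0 0" --pt "1 -2.1 0.2 3.4 0 0 0" --pt "1 -2.1 0.2 3.4 0 0 0" --pt "1 0 0 0 0 0 0"

```text
t: 14.27
eef_pos: [0.5572, -0.0183, 0.0812]
ee_rot: [-3.072, -0.552, 0.185]
force: [1.1, 1.0, -2.2]
width: 0.0619
gripper_force: 11.9
```

```bash
python3 - <<'E'
from h import *
s=arm.get_state();print(s['eef_pos'],s['ee_rot'],s['force'],s['moment'],s['q'])
E
```

```text
[ 0.5572 -0.0183  0.0812] [-3.0716 -0.5518  0.1854] [ 1.0893  0.9964 -2.1795] [-0.6965  1.8256 -0.0118] [ 0.3183  0.1301 -0.8828  0.0033 -0.0021  1.4544]
```

servo_tool --pt "1 -1.6 0.2 2.5 0 0 0" --pt "1 -1.6 0.2 2.5 0 0 0" --pt "1 0 0 0 0 0 0" --pt "1 0 0 0 0 0 0"

```text
t: 14.6
eef_pos: [0.5569, -0.0185, 0.0758]
ee_rot: [-3.071, -0.553, 0.185]
force: [-0.9, 3.0, 2.8]
width: 0.0615
gripper_force: 12.7
```

```bash
python3 - <<'E'
from h import *
s=arm.get_state();print(s['eef_pos'],s['ee_rot'],s['force'],s['moment'],s['q'])
f=arm.grab_frame('side');save(f,'s7',(230,100,430,270))
E
```

```text
[ 0.5569 -0.0185  0.0758] [-3.0714 -0.5526  0.1851] [-0.8519  2.9649  2.7502] [0.1509 1.3058 0.4436] [ 0.3171  0.1416 -0.8635 -0.06   -0.0091  1.5185]
```

View pics/s7.png

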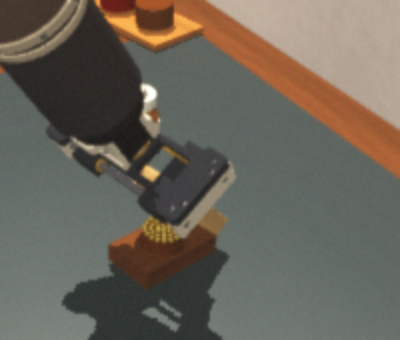

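servo_tool --pt "1 0.5 0 -1 0 0 0" --pt "1 0 0 0 0 0 0" --pt "0.3 0 0 0 0 0 0" --pt "-0.2 0 0 0 0 0 0" --pt "-1 0 0 0 0 0 0" --pt "-1 0 0 0 0 0 0" --pt "-1 0 0 0 0 0 0" --pt "-1 0 0 -15 0 0 0" --pt "-1 0 0 -20 0 0 0" --pt "-1 0 0 -25 0 0 0" --pt "-1 0 0 -25 0 -3 0" --pt "-1 0 0 -25 0 -6 0" --pt "-1 0 0 -15 0 -6 0" --pt "-1 0 0 0 0 -6 0" --pt "-1 0 0 0 0 -6 0" --pt "-1 0 0 0 0 0 0"

```text
t: 15.98
eef_pos: [0.5019, -0.038, 0.18]
ee_rot: [-3.083, -0.095, 0.216]
force: [1.5, -0.1, -0.2]
width: 0.0878
gripper_force: 0.0
```

```bash
python3 - <<'E'
from h import *
s=arm.get_state();print(s['eef_pos'],s['ee_rot'],s['force'],s['q'])
for n in ['side','top','wrist']:
  f=arm.grab_frame(n)
  for q in ['case','lid','lid_edge','lid_hinge','beaded_box']:
    for r in arm.recognise(q,f)[:1]: print(n,q,round(r['conf'],2),w(f,r['at']),proj(f,w(f,r['at'])))
E
```

```text
[ 0.5019 -0.038   0.18  ] [-3.0831 -0.0948  0.2158] [ 1.4766 -0.0804 -0.1936] [ 0.2718  0.0691 -0.456  -0.0653 -0.9488  1.5531]
side case 0.95 [ 0.5429 -0.042   0.0213] [315.0459 226.5626]
side lid 0.36 [ 0.539  -0.038   0.0195] [312.5328 226.7928]
side lid_edge 0.6 [ 0.5472 -0.039   0.0938] [316.0542 196.9112]
side lid_hinge 0.86 [ 0.537  -0.034   0.0197] [310.7389 225.9908]
side beaded_box 0.68 [ 0.541  -0.0234  0.036 ] [309.8865 216.6274]
top case 0.48 [ 0.6002 -0.0023  0.0445] [329.5116 188.6839]
top lid 0.56 [ 0.6015 -0.0049  0.0488] [330.7557 187.6676]
top lid_edge 0.58 [ 0.5987 -0.003   0.0437] [329.8407 189.4419]
top lid_hinge 0.54 [ 0.5997 -0.0026  0.0485] [329.6656 188.5205]
wrist case 0.78 [ 0.5547 -0.0195  0.0836] [317.6723 139.4136]
wrist lid 0.69 [ 0.5658 -0.0146  0.0808] [315.0692 124.2487]
wrist lid_edge 0.98 [ 0.5636 -0.0145  0.0857] [313.8754 126.9195]
wrist lid_hinge 0.61 [ 0.5546 -0.0174  0.0829] [315.1971 138.9513]
wrist beaded_box 0.47 [ 0.5675 -0.0113  0.0873] [310.7784 121.0571]
```

```bash
cat >> h.py <<'E'
from scipy.optimize import differential_evolution as DE
def wood(f):
    hsv=cv2.cvtColor(f['color'],cv2.COLOR_RGB2HSV); return ((hsv[...,1]>95)&((hsv[...,0]<32)|(hsv[...,0]>170))&(hsv[...,2]>45)).astype(np.uint8)
def corners(q):
    x,y,yaw,th=q; c,s=np.cos(yaw),np.sin(yaw)
    g=np.array([[a,b,d] for a in(-.05,.05) for b in(-.031,.031) for d in(0,.022)])
    lid=[]
    for al in(0,.1):
        for o in(0,.022):
            for b in(-.031,.031): lid.append([.05-al*np.cos(th)+o*np.sin(th),b,.022+al*np.sin(th)+o*np.cos(th)])
    W=lambda P:np.c_[x+c*P[:,0]-s*P[:,1],y+s*P[:,0]+c*P[:,1],P[:,2]]
    return W(g),W(np.array(lid))
def sil(f,q):
    m=np.zeros((400,640),np.uint8)
    for P in corners(q):
        u=np.array([proj(f,p) for p in P]); u=np.clip(u,-2000,2000)
        cv2.fillConvexPoly(m,cv2.convexHull(np.round(u*8).astype(np.int32)),1,shift=3)
    return m
def fit(views,bounds,seed=1):
    "views: list of (frame,mask,(u0,v0,u1,v1))"
    def cost(q):
        c=0
        for f,m,(a,b,d,e) in views:
            s=sil(f,q)[b:e,a:d];k=m[b:e,a:d]; c+=1-(s&k).sum()/max(1,(s|k).sum())
        return c
    r=DE(cost,bounds,seed=seed,popsize=10,maxiter=50,tol=1e-4); return r.x,r.fun
E
python3 - <<'E'
from h import *
f=arm.grab_frame('wrist');m=wood(f)
n,l,st,_=cv2.connectedComponentsWithStats(m);print([tuple(r) for r in st[1:] if r[4]>150])
g=arm.grab_frame('side');mg=wood(g);n,l,st,_=cv2.connectedComponentsWithStats(mg);print([tuple(r) for r in st[1:] if r[4]>80])
s=f['color'];
for r in range(0,240,16): print(''.join('#' if m[r,c] else '.' for c in range(200,440,6)), ''.join('#' if mg[100+r*3//4,c] else '.' for c in range(230,430,4)))
E
```

```text
[(np.int32(68), np.int32(0), np.int32(48), np.int32(16), np.int32(495)), (np.int32(269), np.int32(75), np.int32(83), np.int32(122), np.int32(3537)), (np.int32(135), np.int32(269), np.int32(31), np.int32(56), np.int32(850)), (np.int32(472), np.int32(269), np.int32(31), np.int32(56), np.int32(859)), (np.int32(289), np.int32(335), np.int32(332), np.int32(19), np.int32(4740))]
[(np.int32(0), np.int32(23), np.int32(261), np.int32(377), np.int32(60164)), (np.int32(304), np.int32(86), np.int32(336), np.int32(314), np.int32(20272)), (np.int32(254), np.int32(114), np.int32(30), np.int32(19), np.int32(133)), (np.int32(289), np.int32(154), np.int32(14), np.int32(11), np.int32(81)), (np.int32(284), np.int32(182), np.int32(58), np.int32(63), np.int32(1803)), (np.int32(464), np.int32(279), np.int32(52), np.int32(20), np.int32(563)), (np.int32(329), np.int32(297), np.int32(27), np.int32(31), np.int32(683)), (np.int32(0), np.int32(304), np.int32(16), np.int32(26), np.int32(145))]
........................................ ######.............#######........................
.............................
[... 558 characters left out ...]
..... .................##..............................#
........................##.............. ...................#####..........................
........................##.............. .....................#######......................
.............##..####.####.............. ...............############.......................
...............###########.............. ..............##########..........................
...............##########............... ..................#...............................
........................................ ..................................................
........................................ ..................................................
```

```bash
cat >> h.py <<'E'
def wood(f):
    c=f['color'].astype(int); return ((c[...,0]-c[...,2])>18).astype(np.uint8)
def comp(m,u,v):
    m=cv2.morphologyEx(m,cv2.MORPH_CLOSE,np.ones((5,5),np.uint8)); n,l,st,_=cv2.connectedComponentsWithStats(m); k=(l==l[v,u]).astype(np.uint8)
    cs,_=cv2.findContours(k,cv2.RETR_EXTERNAL,cv2.CHAIN_APPROX_NONE); cv2.drawContours(k,cs,-1,1,-1); return k,st[l[v,u]]
E
python3 - <<'E'
from h import *
f=arm.grab_frame('wrist');m,st=comp(wood(f),314,127);print(st)
g=arm.grab_frame('side');mg,sg=comp(wood(g),315,226);print(sg)
for r in range(0,240,12): print(''.join('#' if m[r,c] else '.' for c in range(200,440,6)), ''.join('#' if mg[140+r//2,c] else '.' for c in range(250,400,3)))
b=[(.49,.60),(-.07,.03),(-.1,.5),(.1,1.2)]
V=[(f,m,(150,0,500,225)),(g,mg,(250,150,400,260))]
print(fit(V,b)); print(fit(V[:1],b)); print(fit(V[1:],b))
E
```

```text
[ 267   74   86  123 9307]
[ 284  137   60  108 2862]
........................................ .............................##...................
........................................ ..........................#####...................
........................................ .............#....#...#######.....................
........................................ .............###...#######........................
........................................ .............###########..........................
........................................ ..............##########..........................
........................................ ...................#####..........................
..............############.............. ................#####.............................
.............#############.............. ...............######.............................
.............#############.............. .................#######..........................
.............#############.............. ....................#######.......................
............##############........
[... 330 characters left out ...]
...
...............##########............... ............##############........................
...............##########............... ..............#########...........................
........................................ ................####..............................
........................................ ..................................................
........................................ ..................................................
(array([ 0.5454, -0.0169,  0.2183,  0.7976]), np.float64(0.3387359111285416))
(array([ 0.5452, -0.0171,  0.218 ,  0.8149]), np.float64(0.006654502522271066))
(array([ 0.5458, -0.0165,  0.2011,  0.7897]), np.float64(0.32533624136677575))
```

```bash
cat >> h.py <<'E'
C=np.array([.5452,-.0171,0]); YAW=.218
def tool2(yaw,tilt=0):
    "half-turned about z; tilt + still = points forward along yaw (so ay is negative for +tilt)"
    return tool(yaw,tilt)@np.diag([-1.,-1,1])
D=[([1.477,.359,.012,0,-1.224,-.288],[.2514,.6259,.2256]),([.8462,.2487,-.3877,0,-.9349,.9023],[.4888,.2628,.1283]),
([.439,.1683,-.5084,0,-.8941,1.3131],[.4999,.0229,.1235]),([.4081,.0861,-.4473,0,-1.0372,1.3535],[.4901,.003,.1844]),
([.303,.8643,.5405,-.0776,-1.9426,1.4562],[.6697,.0376,.1385]),([.3593,.3885,-.2852,-.0207,-.9943,1.414],[.581,.0204,.087]),([.3171,.1416,-.8635,-.06,-.0091,1.5185],[.5569,-.0185,.0758])]
def fk(q,L,h,a,b,e,y0):  # plane r,z
    psi=np.pi/2-q[1]+q[2]; t=psi+q[4]
    r=e+a*np.sin(q[1])+b*np.sin(psi)+L*np.sin(t); z=h+a*np.cos(q[1])-b*np.cos(psi)-L*np.cos(t)
    return r,z
E
python3 - <<'E'
from h import *
from scipy.optimize import least_squares
def res(P):
    L,h,a,b,e,dy=P; o=[]
    for q,p in D:
        r,z=fk(q,L,h,a,b,e,0); o+=[r-np.sqrt(max(0,np.hypot(p[0],p[1])**2-dy**2)),z-p[2]]
    return o
s=least_squares(res,[.25,.35,.4,.4,0,0.1]);print(s.x,np.array(s.fun)*1e3)
for q,p in D: print(q[0]-np.arctan2(p[1],p[0]),np.hypot(*p[:2]))
np.save('kin.npy',s.x)
E
```

```text
[ 0.3825  0.1894  0.6169  0.4706 -0.0479  0.2677] [-7.8303 -1.1344 -3.9444 -3.1132 -0.5108 -3.069  -0.1393 -2.1251  7.3214
  8.0331  0.3537 -0.9192  4.7497  2.3277]
0.2881416491522495 0.6745018680478209
0.35289324168597574 0.5549678188868252
0.39322284107556016 0.5004242400204051
0.4019788766950502 0.4901091817136259
0.24691433946541194 0.6707546869012545
0.3242025424137179 0.5813580308209391
0.3503073968831901 0.5572071966512995
```

```bash
cat >> h.py <<'E'
def ik(P,rr,z,tilt):
    L,h,a,b,e=P; t=np.radians(tilt); r=np.sqrt(rr**2-.1917**2)
    X=r-L*np.sin(t)-e; Z=z+L*np.cos(t)-h; d2=X*X+Z*Z
    c=(a*a+b*b-d2)/(2*a*b)
    if abs(c)>1: return None
    g=np.arccos(c) # interior elbow angle
    q2=np.arctan2(X,Z)-np.arccos((a*a+d2-b*b)/(2*a*np.sqrt(d2)))
    psi=g-q2 if False else np.arctan2(X-a*np.sin(q2),-(Z-a*np.cos(q2)))
    q3=psi-np.pi/2+q2; return np.array([q2,q3,t-psi])
E
python3 - <<'E'
from h import *
from scipy.optimize import least_squares
def res(P):
    o=[]
    for q,p in D:
        r,z=fk(q,*P,0); o+=[r-np.sqrt(np.hypot(p[0],p[1])**2-.1917**2),z-p[2]]
    return o
s=least_squares(res,[.25,.35,.4,.4,0]);print(s.x,np.array(s.fun)*1e3);np.save('kin.npy',s.x)
P=s.x
print(ik(P,.5004,.1235,0),ik(P,.67,.1385,-40))
# grasp-based: A lying grasp z .026, B standing grasp z .068
for rr in (.5,.55,.6,.65,.7,.75):
    for t in (30,25,20,10,0):
        tr=np.radians(t); print(rr,t,'A',ik(P,rr+.019*np.sin(tr),.026-.019*np.cos(tr),t),'B',ik(P,rr+.019*np.sin(tr),.068-.019*np.cos(tr),t))
for rr in (.4,.45,.5,.55,.6,.65):
    for t in (-60,-70,-85): tr=np.radians(t); print(rr,t,ik(P,rr+.019*np.sin(tr),.058-.019*np.cos(tr),t))
E
```

```text
[0.3651 0.1938 0.5851 0.4552 0.0076] [-5.5748 -3.8692 -3.3296 -2.9914 -1.7962 -2.9864 -1.1575 -4.184   7.3981
 10.0596  0.66    0.9681  3.7999  3.0032]
[ 0.1674 -0.5012 -0.9022] [ 0.8574  0.5016 -1.9132]
0.5 30 A [ 0.2531 -1.0155  0.2214] B [ 0.1311 -0.9714  0.0553]
0.5 25 A [ 0.2401 -0.9492  0.0549] B [ 0.1327 -0.9053 -0.0964]
0.5 20 A [ 0.2418 -0.8831 -0.0968] B [ 0.1458 -0.8399 -0.236 ]
0.5 10 A [ 0.2762 -0.7525 -0.3676] B [ 0.1966 -0.7114 -0.4883]
0.5 0 A [ 0.3384 -0.6245 -0.6079] B [ 0.2695 -0.5863 -0.715 ]
0.55 30 A [ 0.305  -0.907   0.1648] B [ 0.2015 -0.8688  0.0231]
0.55 25 A [ 0.2981 -0.8412  0.0048] B [ 0.2054 -0.8025 -0.1266]
0.55 20 A [ 0.3031 -0.7749 -0.1437] B [ 0.2192 -0.7362 -0.2663]
0.55 10 A [ 0.3403 -0.6417 -0.4143] B [ 0.2695 -0.604  -0.5227]
0.55 0 A [ 0.4028 -0.5094 -0.6586] B [ 0.3409 -0.4737 -0.7561]
0.6 30 A [ 0.3569 -0.7976  0.1074] B [ 0.2672 -0.7637 -0.0163]
0.6 25 A [ 0.3547 -0.7317 -0.048 ] B [ 0.2733 -0.6969 -0.1642]
0.6 20 A [ 0.3628 -0.6646 -0.1943] B [ 0.2884 -0.6294 -0.3039]
0.6 10 A [ 0.4029 -0.5284 -0.465 ] B [ 0.3394 -0.4933 -0.5636]
0.6 0 A [ 0
[... 923 characters left out ...]
-0.1336 -0.7183]
0.75 0 A [ 0.6641 -0.0055 -0.9013] B [ 0.6216  0.026  -0.9751]
0.4 -60 [ 0.758  -0.2611 -1.5989]
0.4 -70 [ 0.8633 -0.1995 -1.7297]
0.4 -85 [ 1.015  -0.1289 -1.9104]
0.45 -60 [ 0.8134 -0.1161 -1.6885]
0.45 -70 [ 0.915  -0.0503 -1.8273]
0.45 -85 [ 1.06    0.0236 -2.0179]
0.5 -60 [ 0.8731  0.0341 -1.779 ]
0.5 -70 [ 0.9723  0.1052 -1.9254]
0.5 -85 [ 1.1125  0.1839 -2.1257]
0.55 -60 [ 0.9384  0.1933 -1.8729]
0.55 -70 [ 1.0367  0.2716 -2.0274]
0.55 -85 [ 1.1742  0.3578 -2.2379]
0.6 -60 [ 1.0112  0.3669 -1.9737]
0.6 -70 [ 1.1106  0.4555 -2.1374]
0.6 -85 [ 1.248   0.5537 -2.36  ]
0.65 -60 [ 1.095   0.5633 -2.0863]
0.65 -70 [ 1.1989  0.6691 -2.2627]
0.65 -85 [ 1.3415  0.7896 -2.5024]
```

```bash
python3 - <<'E'
from h import *
P=np.load('kin.npy')
for rr,t in ((.65,-75),(.68,-75),(.68,-62),(.68,28)): tr=np.radians(t);print(rr,t,ik(P,rr+.019*np.sin(tr),.06-.019*np.cos(tr),t))
T=tool2(YAW); p,R0=pose()
print('to tool1',np.degrees(R.from_matrix(R0.T@tool(YAW)).as_rotvec()))
ths=[1.05,.85,.65,.5,.35,.2,.1,0,-.02]
chain([(p,T)]+[(lidpt(t,.09,.022),T) for t in ths])
E
```

```text
0.65 -75 [ 1.2464  0.7148 -2.3482]
0.68 -75 [ 1.3143  0.8773 -2.4427]
0.68 -62 [ 1.1739  0.725  -2.204 ]
0.68 28 [ 0.3833 -0.569  -0.1298]
to tool1 [-3.3926 -5.7063 -0.0046]
shift [0. 0. 0.] turn [ -8.96   5.33 179.69]
shift [-74.1  10.7  68.4] turn [0. 0. 0.]
shift [17.2 -0.   6.9] turn [0. 0. 0.]
shift [15.5  0.  10.2] turn [0. 0. 0.]
shift [10.1 -0.   9.5] turn [0. 0. 0.]
shift [ 8.6 -0.  10.9] turn [0. 0. 0.]
shift [ 6.8  0.  12.1] turn [0. 0. 0.]
shift [ 3.5 -0.   8.6] turn [0. 0. 0.]
shift [2.6 0.  8.9] turn [0. 0. 0.]
shift [0.4 0.  1.8] turn [0. 0. 0.]
```

servo_tool --pt "1 0 0 0 -3.4 -5.7 0" --pt "1 0 0 0 0 0 7.1" --pt "1 0 0 0 0 0 7.1" --pt "1 0 0 0 0 0 7.1" --pt "1 0 0 0 0 0 7.1" --pt "1 0 0 0 0 0 7.1" --pt "1 0 0 0 0 0 7.1" --pt "1 0 0 0 0 0 7.1" --pt "1 0 0 0 0 0 7.1" --pt "1 0 0 0 0 0 7.1" --pt "1 0 0 0 0 0 7.1" --pt "1 0 0 0 0 0 7.1" --pt "1 0 0 0 0 0 7.1" --pt "1 0 0 0 0 0 7.1" --pt "1 0 0 0 0 0 7.1" --pt "1 0 0 0 0 0 7.1" --pt "1 0 0 0 0 0 7.1" --pt "1 0 0 0 0 0 7.1" --pt "1 0 0 0 0 0 7.1" --pt "1 0 0 0 0 0 7.1"

```text
t: 18.75
eef_pos: [0.499, -0.0383, 0.1794]
ee_rot: [-3.141, 0.0, -2.143]
force: [0.1, 0.0, 1.4]
width: 0.0007
gripper_force: 0.0
```

servo_tool --pt "1 0 0 0 0 0 7.1" --pt "1 0 0 0 0 0 7.1" --pt "1 0 0 0 0 0 7.1" --pt "1 0 0 0 0 0 7.1" --pt "1 0 0 0 0 0 7.1" --pt "1 0 0 0 0 0 7.1" --pt "1 0 0 0 0 0 2.4" --pt "1 -25 3.5 0 0 0 0" --pt "1 -25 3.5 0 0 0 0" --pt "1 -24 3.5 0 0 0 0" --pt "1 0 0 0 0 0 0" --pt "1 0 0 0 0 0 0"

```text
t: 19.75
eef_pos: [0.5694, -0.0116, 0.1786]
ee_rot: [-3.141, -0.001, -2.922]
force: [-0.7, 0.6, 0.6]
width: 0.0003
gripper_force: 0.0
```

```bash
python3 - <<'E'
from h import *
T=tool2(YAW)
s=arm.get_state();print(s['eef_pos'],s['ee_rot'],s['force'],s['q'],s['width'],s['t'])
chain([(lidpt(t,.09,.022),T) for t in [1.0,.8]])
E
```

```text
[ 0.5694 -0.0116  0.1786] [-3.1414 -0.001  -2.9217] [-0.698   0.5885  0.5795] [ 0.3231  0.2236 -0.2925  0.0001 -1.0557 -1.6741] 0.00032562895758174627 19.75
shift [ 4.9 -0.1 69. ] turn [-0.01 -0.06  0.11]
shift [16.8  0.   7.7] turn [0. 0. 0.]
```

Descend behind the lid edge, then sweep it down along its arc.

servo_tool --pt "1 1.5 0 23 0 0 0" --pt "1 1.5 0 23 0 0 0" --pt "1 1.5 0 23 0 0 0" --pt "1 8.4 0 4 0 0 0" --pt "1 8.4 0 4 0 0 0" --pt "1 8 0 5 0 0 0" --pt "1 7.5 0 5.2 0 0 0" --pt "1 5 0 4.8 0 0 0" --pt "1 5 0 4.8 0 0 0" --pt "1 4.3 0 5.4 0 0 0" --pt "1 4.3 0 5.4 0 0 0" --pt "1 3.4 0 6 0 0 0" --pt "1 3.4 0 6 0 0 0" --pt "1 1.7 0 4.3 0 0 0" --pt "1 1.8 0 4.3 0 0 0" --pt "1 1.3 0 4.4 0 0 0" --pt "1 1.3 0 4.4 0 0 0" --pt "1 0 0 1 0 0 0" --pt "1 0 0 0 0 0 0"

```text
t: 21.33
eef_pos: [0.503, -0.0268, 0.0436]
ee_rot: [-3.141, 0.002, -2.921]
force: [-8.8, 1.9, 28.8]
width: 0.0003
gripper_force: 14.6
```

```bash
python3 - <<'E'
from h import *
T=tool2(YAW)
s=arm.get_state();print(s['eef_pos'],s['force'],s['t'])
chain([(lidpt(0,.09,.022),T)])
E
```

```text
[ 0.503  -0.0268  0.0436] [-8.7976  1.9144 28.8369] 21.3333
shift [-3.3  0.3 -0.4] turn [-0.05  0.09  0.17]
```

servo_tool --pt "1 0 0 -5 0 0 0" --pt "1 0 0 -20 0 0 0" --pt "1 0 0 -30 0 0 0" --pt "-1 0 0 -30 0 0 0" --pt "-1 -25 0 -30 0 0 0" --pt "-1 -25 0 -25 0 0 0" --pt "-1 -25 0 0 0 0 0" --pt "-1 -25 0 0 0 0 0" --pt "-1 0 0 0 0 0 0" --pt "-1 0 0 0 0 0 0" --pt "-1 0 0 0 0 0 0"

```text
t: 22.25
eef_pos: [0.599, -0.0053, 0.1804]
ee_rot: [-3.142, -0.002, -2.922]
force: [0.3, -0.6, 1.0]
width: 0.0482
gripper_force: 0.0
```

```bash
python3 - <<'E'
from h import *
f=arm.grab_frame('wrist');s=arm.get_state();print(s['eef_pos'],s['q'])
u,v=proj(f,[.5452,-.0171,.044]).astype(int);print(u,v)
m,st=comp(wood(f),u,v);print(st)
b=[(.50,.59),(-.06,.03),(0,.45),(0,.3)]
print(fit([(f,m,(100,0,540,225))],b))
E
```

```text
[ 0.5988 -0.0053  0.1808] [ 0.3171  0.2688 -0.2257 -0.0001 -1.0776 -1.6684]
318 127
[ 283   68   74  115 8139]
(array([ 0.5442, -0.017 ,  0.2157,  0.0551]), np.float64(0.006133464180569148))
```

```bash
python3 - <<'E'
from h import *
f=arm.grab_frame('wrist')
m,st=comp(wood(f),318,127)
for t in (0,.02,.055,.09): print(t,fit([(f,m,(100,0,540,225))],[(.53,.56),(-.03,0),(.15,.28),(t,t+1e-4)]))
g=arm.grab_frame('side');mg,sg=comp(wood(g),*proj(g,[.5452,-.0171,.044]).astype(int));print(sg)
for t in (0,.02,.055,.09): print(t,fit([(g,mg,(250,150,400,300))],[(.53,.56),(-.03,0),(.15,.28),(t,t+1e-4)]))
E
```

```text
0 (array([ 0.5453, -0.0168,  0.2191,  0.    ]), np.float64(0.012916717923483811))
0.02 (array([ 0.5448, -0.0166,  0.2238,  0.02  ]), np.float64(0.009349243449378819))
0.055 (array([ 0.5443, -0.017 ,  0.2184,  0.0551]), np.float64(0.007735756385068737))
0.09 (array([ 0.5436, -0.017 ,  0.216 ,  0.0901]), np.float64(0.011001100110010986))
[ 283  197   55   48 1779]
0 (array([ 0.5459, -0.0171,  0.2158,  0.    ]), np.float64(0.008370535714285698))
0.02 (array([ 0.5456, -0.0179,  0.2339,  0.02  ]), np.float64(0.010596765197992242))
0.055 (array([ 0.5453, -0.0189,  0.2412,  0.055 ]), np.float64(0.02148760330578514))
0.09 (array([ 0.5449, -0.0191,  0.2436,  0.0901]), np.float64(0.035869565217391264))
```

```bash
cat >> h.py <<'E'
C=np.array([.5453,-.017,0])
E
python3 - <<'E'
from h import *
G=case(-.008,0,.024);T=tool2(YAW,12);up=np.array([0,0,.09])
p=pose()[0]
L=[(p,T),(tcp(G,T,.11),T),(tcp(G,T),T),(tcp(G+up,T),T)]
for i in (1,2,3): Ti=tool2(YAW,12-6*i);L.append((tcp(G+up,Ti),Ti))
chain(L)
Ti=tool2(YAW,-78);d=np.array([np.cos(YAW),np.sin(YAW),0])*.135
G3=G+d; G3[2]=.062
print('A2');chain([(tcp(G+up,Ti),Ti),(tcp(G+up+d,Ti),Ti),(tcp(G3,Ti),Ti)],(tcp(G+up,Ti),Ti));print(G,G3,tcp(G3,Ti))
E
```

```text
shift [0. 0. 0.] turn [  0.01 -12.01   0.09]
shift [94.3  0.2 49.8] turn [0. 0. 0.]
shift [ -0.  -0. 110.] turn [0. 0. 0.]
shift [-18.7  -0.  -88. ] turn [0. 0. 0.]
shift [ 2.  -0.  -0.1] turn [-0.  6.  0.]
shift [ 2.   0.  -0.1] turn [ 0.  6. -0.]
shift [ 2.   0.  -0.1] turn [-0.  6. -0.]
A2
shift [0. 0. 0.] turn [0. 0. 0.]
shift [ -28.1   -0.  -132. ] turn [0. 0. 0.]
shift [-50.9   0.   10.8] turn [0. 0. 0.]
[ 0.5375 -0.0187  0.024 ] [0.6693 0.0105 0.062 ] [0.6511 0.0064 0.058 ]
```

servo_tool --pt "-1 0 0 0 0 -6 0" --pt "-1 0 0 0 0 -6 0" --pt "-1 24 0 0 0 0 0" --pt "-1 24 0 0 0 0 0" --pt "-1 23 0 25 0 0 0" --pt "-1 23 0 25 0 0 0" --pt "-1 0 0 22 0 0 0" --pt "-1 0 0 22 0 0 0" --pt "-1 0 0 22 0 0 0" --pt "-1 0 0 22 0 0 0" --pt "-1 0 0 22 0 0 0" --pt "-1 0 0 0 0 0 0" --pt "-1 0 0 0 0 0 0"

```text
t: 23.48
eef_pos: [0.5417, -0.0182, 0.005]
ee_rot: [-3.141, 0.207, -2.922]
force: [-0.5, -1.1, 0.5]
width: 0.0877
gripper_force: 0.0
```

```bash
python3 - <<'E'
from h import *
G=case(-.008,0,.024);T=tool2(YAW,12);chain([(tcp(G,T),T)]);s=arm.get_state();print(s['eef_pos'],s['force'],s['q'])
E
```

```text
shift [ 0.1  0.4 -0.5] turn [-0.01 -0.12  0.11]
[ 0.5417 -0.0182  0.005 ] [-0.4974 -1.129   0.4539] [ 0.3465  0.3126 -0.7481  0.0883 -0.3056 -1.7789]
```

servo_tool --pt "1 0 0 0 0 0 0" --pt "1 0 0 0 0 0 0" --pt "1 0 0 0 0 0 0" --pt "1 0 0 0 0 0 0" --pt "1 0 0 0 0 0 0" --pt "1 0 0 0 0 0 0" --pt "1 -1 0 -5 0 0 0" --pt "1 -2 0 -10 0 0 0" --pt "1 -3 0 -13 0 0 0" --pt "1 -3 0 -15 0 0 0" --pt "1 -3 0 -15 0 0 0" --pt "1 -3 0 -15 0 0 0" --pt "1 -3 0 -15 0 0 0" --pt "1 0 0 0 0 0 0" --squeeze 40

```text
t: 24.65
eef_pos: [0.5429, -0.0177, 0.098]
ee_rot: [3.141, 0.213, -2.922]
force: [1.2, 0.9, -4.3]
width: 0.0652
gripper_force: 40.0
```

servo_tool --pt "1 2 0 -0.1 0 6 0" --pt "1 2 0 -0.1 0 6 0" --pt "1 2 0 -0.1 0 6 0" --pt "1 2 0 -0.1 0 6 0" --pt "1 2 0 -0.1 0 6 0" --pt "1 2 0 -0.1 0 6 0" --pt "1 2 0 -0.1 0 6 0" --pt "1 2 0 -0.1 0 6 0" --pt "1 2 0 -0.1 0 6 0" --pt "1 2 0 -0.1 0 6 0" --pt "1 2 0 -0.1 0 6 0" --pt "1 2 0 -0.1 0 6 0" --pt "1 2 0 -0.1 0 6 0" --pt "1 2 0 -0.1 0 6 0" --pt "1 2 0 -0.1 0 6 0" --pt "1 0 0 0 0 0 0"

```text
t: 25.98
eef_pos: [0.5171, -0.0229, 0.1022]
ee_rot: [3.137, -1.379, -2.92]
force: [-3.1, 0.2, -10.3]
width: 0.065
gripper_force: 40.0
```

```bash
python3 - <<'E'
from h import *
s=arm.get_state();print(s['eef_pos'],s['ee_rot'],s['force'],s['q'],s['width'])
G=case(-.008,0,.024)
Ti=tool2(YAW,-78);d=np.array([np.cos(YAW),np.sin(YAW),0])*.135
G3=G+d; G3[2]=.062;G2=G3.copy();G2[2]=.114
chain([(tcp(G2,Ti),Ti),(tcp(G3,Ti),Ti)])
E
```

```text
[ 0.5171 -0.0229  0.1022] [ 3.1374 -1.3785 -2.9197] [ -3.1029   0.1968 -10.2632] [ 0.2836  1.0578  0.3313 -0.0815 -2.2209 -1.632 ] 0.06500825351266527
shift [ -18.5   -0.3 -136.1] turn [ 0.02 -0.98  0.04]
shift [-50.9   0.   10.8] turn [0. 0. 0.]
```

servo_tool --pt "1 -2.3 0 -17 0 0 0" --pt "1 -2.3 0 -17 0 0 0" --pt "1 -2.3 0 -17 0 0 0" --pt "1 -2.3 0 -17 0 0 0" --pt "1 -2.3 0 -17 0 0 0" --pt "1 -2.3 0 -17 0 0 0" --pt "1 -2.3 0 -17 0 0 0" --pt "1 -2.3 0 -17 0 0 0" --pt "1 0 0 0 0 0 0" --pt "1 -10 0 2 0 0 0" --pt "1 -12 0 2.6 0 0 0" --pt "1 -12 0 2.6 0 0 0" --pt "1 -12 0 2.6 0 0 0" --pt "1 0 0 0 0 0 0" --pt "1 0 0 0 0 0 0"

```text
t: 27.23
eef_pos: [0.6526, 0.0067, 0.0715]
ee_rot: [-3.141, -1.364, -2.923]
force: [0.7, 0.1, -3.5]
width: 0.0653
gripper_force: 40.0
```

```bash
python3 - <<'E'
from h import *
s=arm.get_state();print(s['eef_pos'],s['ee_rot'],s['force'],s['moment'],s['q'],s['width'])
_,Rr=pose();print('tilt',np.degrees(np.arctan2(np.hypot(Rr[0,2],Rr[1,2]),-Rr[2,2])),'Gz',s['eef_pos'][2]-.019*Rr[2,2])
G=case(-.008,0,.024)
Ti=tool2(YAW,-78);d=np.array([np.cos(YAW),np.sin(YAW),0])*.135
G3=G+d; G3[2]=.058
chain([(tcp(G3,Ti),Ti)])
g=arm.grab_frame('side');m=wood(g)
for r in range(140,260,4): print(''.join('#' if m[r,c] else '.' for c in range(280,420,2)))
E
```

```text
[0.6526 0.0067 0.0715] [-3.1408 -1.3642 -2.9229] [ 0.6556  0.1099 -3.4959] [ 1.0509 -4.6185  0.0384] [ 0.2747  1.3142  0.901  -0.0928 -2.5195 -1.6578] 0.06533231636983973
tilt 78.16308178958877 Gz 0.07544519983738197
shift [-16.8   0.1   5. ] turn [-0.08 -0.16  0.01]
..............................#####.....############...############...
.....#........................####.......#...####......#...########...
..............................####....##.#####...#.....#.......####...
.....#########................#######..#.....#####...#........#####...
....###########................#########.....##..###.....#.###.#######
....###########.............################.######..........#..#..###
.....##########.............#######################.....####..###..###
.....##########............###################.#####....#####.####.###
.......#####...............###################.##..#####..#######..###
...........................###################.....#####..########.###
............................##################.#########..########...#
............................#######################
[... 597 characters left out ...]
.............................................................
......................................................................
......................................................................
......................................................................
......................................................................
......................................................................
......................................................................
......................................................................
......................................................................
......................................................................
```

servo_tool --pt "1 -6 0 1.3 0 0 0" --pt "1 -6 0 1.3 0 0 0" --pt "1 -2 0 0.5 0 0 0" --pt "1 0 0 0 0 0 0" --pt "1 0 0 0 0 0 0"

```text
t: 27.7
eef_pos: [0.6531, 0.0068, 0.0586]
ee_rot: [-3.14, -1.362, -2.923]
force: [-0.6, 0.4, -4.4]
width: 0.0655
gripper_force: 40.0
```

servo_tool --pt "1 -1.5 0 0.3 0 0 0" --pt "1 -1.0 0 0.2 0 0 0" --pt "1 0 0 0 0 0 0" --pt "1 0 0 0 0 0 0"

```text
t: 28.03
eef_pos: [0.6532, 0.0068, 0.0563]
ee_rot: [-3.141, -1.361, -2.923]
force: [-1.1, -0.6, -4.8]
width: 0.0654
gripper_force: 40.0
```

servo_tool --pt "1 -1.5 0 0.3 0 0 0" --pt "1 0 0 0 0 0 0" --pt "1 0 0 0 0 0 0"

```text
t: 28.28
eef_pos: [0.6532, 0.0068, 0.0546]
ee_rot: [-3.141, -1.361, -2.923]
force: [-0.8, -0.2, -4.5]
width: 0.0652
gripper_force: 40.0
```

servo_tool --pt "1 -1 0 0.2 0 0 0" --pt "1 0 0 0 0 0 0" --pt "1 0 0 0 0 0 0"

```text
t: 28.53
eef_pos: [0.6532, 0.0068, 0.0536]
ee_rot: [-3.141, -1.361, -2.922]
force: [1.3, -0.4, -3.8]
width: 0.0655
gripper_force: 40.0
```

servo_tool --pt "1 -1 0 0.2 0 0 0" --pt "1 0 0 0 0 0 0" --pt "1 0 0 0 0 0 0"

```text
t: 28.78
eef_pos: [0.6533, 0.0068, 0.053]
ee_rot: [-3.14, -1.361, -2.923]
force: [0.4, 1.5, -2.2]
width: 0.0653
gripper_force: 40.0
```

servo_tool --pt "1 -1 0 0.2 0 0 0" --pt "1 0 0 0 0 0 0" --pt "1 0 0 0 0 0 0"

```text
t: 29.03
eef_pos: [0.6534, 0.0069, 0.0529]
ee_rot: [-3.139, -1.362, -2.924]
force: [0.6, 1.4, 3.5]
width: 0.0653
gripper_force: 40.0
```

```bash
python3 - <<'E'
from h import *
s=arm.get_state();print(s['eef_pos'],s['force'],s['moment'])
E
```

```text
[0.6534 0.0069 0.0529] [0.5959 1.357  3.5144] [ 0.604  -2.2434 -0.725 ]
```

servo_tool --pt "0.6 0.3 0 0 0 0 0" --pt "0.3 0 0 0 0 0 0" --pt "0 0 0 0 0 0 0" --pt "-1 0 0 0 0 0 0" --pt "-1 0 0 0 0 0 0" --pt "-1 0 0 0 0 0 0" --pt "-1 0 0 0 0 0 0" --pt "-1 5 0 -1 0 0 0" --pt "-1 10 0 -2 0 0 0" --pt "-1 20 0 -4 0 0 0" --pt "-1 20 0 -4 0 0 0" --pt "-1 20 0 -4 0 0 0" --pt "-1 20 0 -4 0 0 0" --pt "-1 20 0 -4 0 0 0" --pt "-1 20 0 -4 0 0 0" --pt "-1 20 0 -4 0 0 0" --pt "-1 0 0 0 0 0 0"

```text
t: 30.45
eef_pos: [0.652, 0.0062, 0.2169]
ee_rot: [-3.136, -1.353, -2.927]
force: [0.6, -0.5, 1.9]
width: 0.0879
gripper_force: 0.0
```

```bash
cat >> h.py <<'E'
def corners_st(q):
    "standing on hinge end: x,y centre of 44x62 footprint, yaw; gap th of lid at top (far side)"
    x,y,yaw=q[:3]; c,s=np.cos(yaw),np.sin(yaw)
    P=np.array([[a,b,d] for a in(-.022,.022) for b in(-.031,.031) for d in(0,.1)])
    return [np.c_[x+c*P[:,0]-s*P[:,1],y+s*P[:,0]+c*P[:,1],P[:,2]]]
E
python3 - <<'E'
import h
from h import *
s=arm.get_state();print(s['eef_pos'],s['ee_rot'],s['force'],s['q'])
g=arm.grab_frame('side');m=wood(g)
for q in ('case','lid'):
  for r in arm.recognise(q,g)[:1]: print(q,r['conf'],w(g,r['at']))
for r in range(120,240,4): print(''.join('#' if m[r,c] else '.' for c in range(280,420,2)))
h.corners=corners_st
k,st=comp(m,*proj(g,[.66,.01,.05]).astype(int));print(st)
print(fit([(g,k,(300,100,400,260))],[(.62,.72),(-.03,.05),(.0,.5)]))
E
```

```text
[0.652  0.0062 0.2169] [-3.1355 -1.3525 -2.9273] [ 0.5542 -0.4741  1.8963] [ 0.2744  1.1694  0.922  -0.1166 -2.6729 -1.6879]
case 0.68 [ 0.6584 -0.0165  0.0677]
lid 0.57 [ 0.6821 -0.0192  0.0788]
######################.....######################...#################.
#...........####..............###############...#########.############
.................................########################.....###.####
...................................###################################
......................................################################
.........................................#############################
.....#......................................##########################
..............................................########################
.....#########...................................#####################
....###########.....................................##################
....###########....................#...................###############
.....##########................#########..................############
.....##########.............################........
[... 620 characters left out ...]
############.........................
................................############..........................
...................................#####..............................
......................................................................
......................................................................
......................................................................
......................................................................
......................................................................
......................................................................
[ 335  160   36   55 1574]
(array([0.668 , 0.0078, 0.1531]), np.float64(0.018761726078799223))
```

servo_tool --pt "-1 0 0 0 0 -6.5 0" --pt "-1 0 0 0 0 -6.5 0" --pt "-1 0 0 0 0 -6.5 0" --pt "-1 0 0 0 0 -6.5 0" --pt "-1 0 0 0 0 -6.5 0" --pt "-1 0 0 0 0 -6.5 0" --pt "-1 0 0 0 0 -6.5 0" --pt "-1 0 0 0 0 -6.5 0" --pt "-1 0 0 0 0 -6.5 0" --pt "-1 0 0 0 0 -6.5 0" --pt "-1 0 0 0 0 -6.5 0" --pt "-1 0 0 0 0 -6 0" --pt "-1 -25 0 -10 0 0 0" --pt "-1 -25 0 -10 0 0 0" --pt "-1 -20 0 -10 0 0 0" --pt "-1 0 0 0 0 0 0" --pt "-1 0 0 0 0 0 0"

```text
t: 32.02
eef_pos: [0.72, 0.0219, 0.2385]
ee_rot: [3.141, -0.01, -2.922]
force: [-0.3, 0.0, 0.1]
width: 0.0876
gripper_force: 0.0
```

```bash
python3 - <<'E'
import h
from h import *
s=arm.get_state();print(s['eef_pos'],s['ee_rot'],s['q'])
f=arm.grab_frame('wrist');m=wood(f)
u,v=proj(f,[.668,.008,.1]).astype(int);print(u,v)
for r in range(0,400,16): print(''.join('#' if m[r,c] else '.' for c in range(160,480,5)))
h.corners=corners_st
k,st=comp(m,u,v);print(st)
g=arm.grab_frame('side');kg,_=comp(wood(g),*proj(g,[.668,.008,.05]).astype(int))
b=[(.62,.72),(-.03,.05),(.0,.5)]
print(fit([(f,k,(100,0,540,225))],b)); print(fit([(g,kg,(300,100,400,260))],b))
E
```

```text
[0.72   0.0219 0.2385] [ 3.1415 -0.0098 -2.9221] [ 0.2995  0.4333  0.1533 -0.001  -1.3006 -1.6505]
316 130
................................................................
................................................................
................................................................
................................................................
................................................................
................................................................
................................................................
.........................##############.........................
.........................##############.........................
.........................##############........................#
................................................................
................................................................
................................................................
................................................................
................................................................
.........#####....................................#####.........
.###########........................................######......
#.########......##############........................########.#
................................................................
................................................................
...######...#########################################..######...
....#########################################################...
....############################################################
................................................................
................................................................
[ 284  105   70   52 3551]
(array([0.6687, 0.0104, 0.2152]), np.float64(0.005893909626719096))
(array([0.6687, 0.0096, 0.1438]), np.float64(0.016219588271989993))
```

```bash
cat >> h.py <<'E'
YAW=.216; GB=np.array([.6687,.0104,.071])
E
python3 - <<'E'
from h import *
T=tool2(YAW,26);p=pose()[0];up=np.array([0,0,.03])
L=[(p,T),(tcp(GB,T,.11),T),(tcp(GB,T),T),(tcp(GB+up,T),T)]
for i in (1,2): Ti=tool2(YAW,26-6*i);L.append((tcp(GB+up,Ti),Ti))
chain(L)
E
```

```text
shift [0. 0. 0.] turn [  0.06 -26.62   0.19]
shift [119.5  -0.2  36.7] turn [0. 0. 0.]
shift [  0.   0. 110.] turn [0. 0. 0.]
shift [-13.2  -0.  -27. ] turn [0. 0. 0.]
shift [ 2.   0.  -0.1] turn [-0.  6.  0.]
shift [ 2.   0.  -0.1] turn [ 0.  6. -0.]
```

servo_tool --pt "-1 0 0 0 0 -5.3 0" --pt "-1 0 0 0 0 -5.3 0" --pt "-1 0 0 0 0 -5.3 0" --pt "-1 0 0 0 0 -5.3 0" --pt "-1 0 0 0 0 -5.4 0" --pt "-1 24 0 0 0 0 0" --pt "-1 24 0 0 0 0 0" --pt "-1 24 0 12 0 0 0" --pt "-1 24 0 12 0 0 0" --pt "-1 23.5 0 12.7 0 0 0" --pt "-1 0 0 0 0 0 0" --pt "-1 0 0 0 0 0 0"

```text
t: 33.12
eef_pos: [0.6286, 0.0011, 0.1524]
ee_rot: [-3.141, 0.453, -2.922]
force: [1.0, -1.1, 0.5]
width: 0.0874
gripper_force: 0.0
```

```bash
python3 - <<'E'
from h import *
T=tool2(YAW,26);chain([(tcp(GB,T),T)]);s=arm.get_state();print(s['eef_pos'],s['q'])
E
```

```text
shift [ -1.4   0.4 110.2] turn [ 0.07 -0.07  0.2 ]
[0.6286 0.0011 0.1524] [ 0.3419  0.1275 -0.6483  0.1576 -0.3494 -1.8289]
```

servo_tool --pt "-1 0 0 15 0 0 0" --pt "-1 0 0 15 0 0 0" --pt "-1 -1 0 15 0 0 0" --pt "-1 0 0 15 0 0 0" --pt "-1 0 0 15 0 0 0" --pt "-1 0 0 15 0 0 0" --pt "-1 0 0 10 0 0 0" --pt "-1 0 0 10 0 0 0" --pt "-1 0 0 0 0 0 0" --pt "-1 0 0 0 0 0 0"

```text
t: 33.95
eef_pos: [0.681, 0.0109, 0.0581]
ee_rot: [3.134, 0.452, -2.923]
force: [-0.5, -0.0, 1.1]
width: 0.0877
gripper_force: 0.0
```

```bash
python3 - <<'E'
from h import *
T=tool2(YAW,26);chain([(tcp(GB,T),T)]);s=arm.get_state();print(s['eef_pos'],s['q'],s['force'])
E
```

```text
shift [5.2 2.1 2.1] turn [ 0.5  -0.13  0.15]
[0.681  0.0109 0.0581] [ 0.2923  0.3372 -0.7246  0.4021 -0.063  -2.0383] [-0.5137 -0.0388  1.1138]
```

servo_tool --pt "-1 1.5 0.5 0 0 1 0" --pt "-1 1.5 0.5 0 0 1 0" --pt "-1 1.5 0.5 0 0 0 0" --pt "-1 0 0 0 0 0 0" --pt "-1 0 0 0 0 0 0"

```text
t: 34.37
eef_pos: [0.6758, 0.0115, 0.0565]
ee_rot: [3.135, 0.417, -2.921]
force: [-0.6, -0.0, 0.9]
width: 0.0875
gripper_force: 0.0
```

```bash
python3 - <<'E'
from h import *
T=tool2(YAW,24);chain([(tcp(GB,T),T)]);s=arm.get_state();print(s['eef_pos'],s['q'],s['force'])
E
```

```text
shift [0.7 0.5 2.9] turn [ 0.5  -0.08  0.22]
[0.6758 0.0115 0.0565] [ 0.3193  0.3431 -0.6277  0.1798 -0.1866 -1.8381] [-0.5604 -0.0214  0.9296]
```

servo_tool --pt "1 0 0 0 0 0 0" --pt "1 0 0 0 0 0 0" --pt "1 0 0 0 0 0 0" --pt "1 0 0 0 0 0 0" --pt "1 0 0 0 0 0 0" --pt "1 0 0 0 0 0 0" --pt "1 0 0 0 0 0 0" --squeeze 40

```text
t: 34.95
eef_pos: [0.6759, 0.0115, 0.0559]
ee_rot: [3.135, 0.416, -2.922]
force: [-1.1, 1.1, 0.9]
width: 0.0652
gripper_force: 40.0
```

servo_tool --pt "1 -1.6 0 -3.6 0 0 0" --pt "1 -3.2 0 -7.2 0 0 0" --pt "1 -4.7 0 -10.6 0 0 0" --pt "1 -4.7 0 -10.6 0 0 0" --pt "1 0 0 0 0 0 0" --pt "1 0 0 0 0 0 0"

```text
t: 35.45
eef_pos: [0.6762, 0.0113, 0.0916]
ee_rot: [3.134, 0.418, -2.922]
force: [-0.5, 0.3, -4.6]
width: 0.0649
gripper_force: 40.0
```

```bash
python3 - <<'E'
from h import *
s=arm.get_state();print(s['eef_pos'],s['ee_rot'],s['q'],s['force'],s['moment'])
p,R0=pose();G=p-.019*R0[:,2];print('G',G)
E
```

```text
[0.6762 0.0113 0.0916] [ 3.1341  0.4175 -2.9221] [ 0.3221  0.2929 -0.5703  0.1183 -0.2933 -1.7779] [-0.4533  0.2987 -4.5997] [-0.4657  1.8566  0.003 ]
G [0.6687 0.0095 0.109 ]
```

servo_tool --pt "1 2 0 -0.1 0 6 0" --pt "1 2 0 -0.1 0 6 0" --pt "1 2 0 -0.1 0 6 0" --pt "1 2 0 -0.1 0 6 0" --pt "1 2 0 -0.1 0 6 0" --pt "1 2 0 -0.1 0 6 0" --pt "1 2 0 -0.1 0 6 0" --pt "1 2 0 -0.1 0 6 0" --pt "1 2 0 -0.1 0 6 0" --pt "1 2 0 -0.1 0 6 0" --pt "1 2 0 -0.1 0 6 0" --pt "1 2 0 -0.1 0 6 0" --pt "1 2 0 -0.1 0 6 0" --pt "1 2 0 -0.1 0 6 0" --pt "1 2 0 -0.1 0 6 0" --pt "1 0 0 0 0 0 0" --pt "1 0 0 0 0 0 0"

```text
t: 36.87
eef_pos: [0.6504, 0.0056, 0.0932]
ee_rot: [3.125, -1.158, -2.904]
force: [-0.4, 0.0, -4.6]
width: 0.0651
gripper_force: 40.0
```

```bash
python3 - <<'E'
from h import *
s=arm.get_state();print(s['eef_pos'],s['ee_rot'],s['q'],s['force'],s['moment'])
p,R0=pose();G=p-.019*R0[:,2];print('G',G,'down in tool',-R0[2],'case roll',np.degrees(np.arcsin(R0[2,1])),'tilt',np.degrees(np.arcsin(R0[2,2])))
T=tool2(YAW,-66);chain([(p,T)])
E
```

```text
[0.6504 0.0056 0.0932] [ 3.1247 -1.1583 -2.9043] [ 0.2756  1.161   0.7595 -0.0715 -2.3258 -1.6352] [-0.4319  0.0342 -4.5654] [ 1.0568 -4.6022  0.0097]
G [0.6674 0.0093 0.1008] down in tool [-0.9161 -0.0068  0.4008] case roll 0.3878110154890145 tilt -23.630312039323613
shift [0. 0. 0.] turn [-0.15 -0.37  0.49]
```

servo_tool --pt "1 -9 0 4 0 -0.3 0" --pt "1 -11 0 4.8 0 0 0" --pt "1 -11 0 4.8 0 0 0" --pt "1 -11 0 4.8 0 0 0" --pt "1 -11 0 4.8 0 0 0" --pt "1 -7 0 3.1 0 0 0" --pt "1 -4.6 0 2 0 0 0" --pt "1 0 0 0 0 0 0" --pt "1 0 0 0 0 0 0"

```text
t: 37.62
eef_pos: [0.6521, 0.006, 0.0297]
ee_rot: [3.127, -1.147, -2.906]
force: [0.8, -0.4, -3.8]
width: 0.0653
gripper_force: 40.0
```

```bash
python3 - <<'E'
from h import *
s=arm.get_state();p,R0=pose();G=p-.019*R0[:,2];print('G',G,s['force'],'roll',np.degrees(np.arcsin(R0[2,1])),'tilt',np.degrees(np.arcsin(R0[2,2])))
E
```

```text
G [0.669  0.0098 0.0376] [ 0.8498 -0.4291 -3.8498] roll 0.3434404094938293 tilt -24.28100032996154
```

servo_tool --pt "1 -5.5 0 2.4 0 0.3 0" --pt "1 -5.5 0 2.4 0 0 0" --pt "1 -1 0 0.4 0 0 0" --pt "1 0 0 0 0 0 0" --pt "1 0 0 0 0 0 0"

```text
t: 38.03
eef_pos: [0.6522, 0.0061, 0.0168]
ee_rot: [3.127, -1.152, -2.905]
force: [-0.1, -0.0, -3.8]
width: 0.0647
gripper_force: 40.0
```

servo_tool --pt "1 -1.4 0 0.6 0 0 0" --pt "1 0 0 0 0 0 0" --pt "1 0 0 0 0 0 0"

```text
t: 38.28
eef_pos: [0.6524, 0.0062, 0.0156]
ee_rot: [3.127, -1.151, -2.905]
force: [-0.2, 0.5, -3.5]
width: 0.0648
gripper_force: 40.0
```

servo_tool --pt "1 -0.9 0 0.4 0 0 0" --pt "1 0 0 0 0 0 0" --pt "1 0 0 0 0 0 0"

```text
t: 38.53
eef_pos: [0.6524, 0.0062, 0.0149]
ee_rot: [3.127, -1.151, -2.905]
force: [0.1, -0.2, -1.1]
width: 0.0651
gripper_force: 40.0
```

servo_tool --pt "1 -0.9 0 0.4 0 0 0" --pt "1 0 0 0 0 0 0" --pt "1 0 0 0 0 0 0"

```text
t: 38.78
eef_pos: [0.6524, 0.0062, 0.0148]
ee_rot: [3.128, -1.152, -2.906]
force: [1.7, 1.8, 6.1]
width: 0.0648
gripper_force: 40.0
```

Seated at the expected seam height. Release and go straight up.

servo_tool --pt "0.6 0.5 0 -0.2 0 0 0" --pt "0.3 0 0 0 0 0 0" --pt "0 0 0 0 0 0 0" --pt "-1 0 0 0 0 0 0" --pt "-1 0 0 0 0 0 0" --pt "-1 0 0 0 0 0 0" --pt "-1 0 0 0 0 0 0" --pt "-1 4.6 0 -2 0 0 0" --pt "-1 9.2 0 -4 0 0 0" --pt "-1 18 0 -8 0 0 0" --pt "-1 18 0 -8 0 0 0" --pt "-1 18 0 -8 0 0 0" --pt "-1 18 0 -8 0 0 0" --pt "-1 18 0 -8 0 0 0" --pt "-1 18 0 -8 0 0 0" --pt "-1 18 0 -8 0 0 0" --pt "-1 18 0 -8 0 0 0" --pt "-1 0 0 0 0 0 0"

```text
t: 40.28
eef_pos: [0.6533, 0.0049, 0.1931]
ee_rot: [3.13, -1.144, -2.907]
force: [0.4, 0.2, 1.6]
width: 0.0876
gripper_force: 0.0
```

```bash
cat >> h.py <<'E'
def corners_ud(q):
    "upside down on the lid: centre x,y, yaw; base raised by angle th about hinge at near end"
    x,y,yaw,th=q; c,s=np.cos(yaw),np.sin(yaw)
    P=np.array([[a,b,d] for a in(-.05,.05) for b in(-.031,.031) for d in(0,.022)]); Q=P.copy(); Q[:,2]+=.022
    X=Q[:,0]+.05; Z=Q[:,2]-.022; Q[:,0]=-.05+X*np.cos(th)-Z*np.sin(th); Q[:,2]=.022+X*np.sin(th)+Z*np.cos(th)
    W=lambda P:np.c_[x+c*P[:,0]-s*P[:,1],y+s*P[:,0]+c*P[:,1],P[:,2]]
    return [W(P),W(Q)]
E
python3 - <<'E'
import h
from h import *
s=arm.get_state();print(s['eef_pos'],s['force'],s['t'])
g=arm.grab_frame('side');h.corners=corners_ud
k,st=comp(wood(g),*proj(g,[.645,.004,.03]).astype(int));print(st)
m=wood(g)
for r in range(150,230,3): print(''.join('#' if m[r,c] else '.' for c in range(300,420,2)))
print(fit([(g,k,(300,100,400,260))],[(.6,.7),(-.03,.05),(.1,.35),(0,.3)]))
for q in ('case','lid','plain_box','jar','spatula','beaded_box'):
  for r in arm.recognise(q,g)[:1]: print(q,round(r['conf'],2),w(g,r['at']))
# colours: upper vs lower half of near face
for z in (.008,.015,.03,.037): u,v=proj(g,case(0,0,0)*0+[.645+.031*.214,.004-.031*.977,z]).astype(int);print(z,g['color'][v,u])
E
```

```text
[0.6533 0.0049 0.1931] [0.3912 0.2005 1.5968] 40.2833
[ 319  181   52   44 1535]
...#..................................######################
####....................................####################
#####.....................................##################
#####.......................................################
#####.........................................##############
#####...........................................############
#####..............................................#########
###.................................................########
.......................................................#####
.........................................................###
...........................................................#
.......................######...............................
....................############............................
.................##################.........................
..............######################........................
...........#########################........................
..........##########################.......
[... 298 characters left out ...]
........................
.............##############.................................
...............##########...................................
.................#####......................................
............................................................
............................................................
(array([0.6462, 0.0029, 0.2424, 0.002 ]), np.float64(0.018577834721332454))
case 0.66 [ 0.6354 -0.0208  0.0372]
lid 0.76 [ 0.6184 -0.0238  0.0106]
plain_box 0.73 [ 0.4656 -0.2677  0.0292]
jar 0.87 [0.6315 0.2062 0.0386]
spatula 0.66 [ 0.6521 -0.3387  0.0041]
beaded_box 0.49 [0.6515 0.0128 0.0285]
0.008 [143 110  69]
0.015 [115  83  49]
0.03 [70 45 28]
0.037 [77 50 34]
```

Flat on the pale lid (light below, dark above), gap angle about 0, distractors unmoved. Handing in.

```bash
python3 -c "
from station import arm
print(arm.job_done())"
```

```text
the job is handed in; nothing more can be done
None
```

The beaded box is inside the shut case, and the case lies upside down, flat on its pale lid. I handed the job in at about 40 s, with the plain box, jar and spatula unmoved. While I was swinging the lid shut, the arm reached a wrist limit, lifted the open case slightly and shifted it about 3 cm sideways; it stayed upright with the box in its pocket.

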